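# Park the vase-burnishing wheel

### The arm

A 7-joint arm with a two-finger parallel gripper is mounted at the origin on the work surface. World frame = base frame: x ahead of the robot, y to its left, z up, the work surface at z = 0. Lengths are in m, angles in rad, forces in N, time in s.
With the tool pointing down it reaches from about 0.425 to 0.875 m from the base axis. Payload 4.7 kg.
Tool frame: the origin (TCP) lies between the finger pads; the fingertips stand 14 mm ahead of it and the grasp point (between the pads) lies 5 mm behind it; z points along the fingers, y is the line along which they close (so a half turn about z gives the same grasp; the last joint's range is limited). The gripper opens to 87 mm and grips with 3 to 60 N. Pads are 19 mm wide; open, the fingers measure 117 mm over their backs; the gripper's body (75 mm by 190 mm) begins 51 mm behind the grasp point.
Start: joints at [1.188, 0.321, -0.07, 1.45, 0.023, 1.371, -0.057], TCP at [0.251, -0.6, 0.237] pointing down, gripper open.
Joint ranges: [-2.86, 2.86], [-0.3, 2.09], [-1.38, 1.24], [0.06, 2.45], [-1.56, 4.7], [0.09, 2.05], [-2.69, 2.69]. Speed limits (rad/s): [2.57, 2.57, 3.14, 3.14, 3.14, 3.14, 3.14].

### API

Orientations are given as a rotation vector (axis times angle).
In Python, from bench import ctrl gives the robot as it stands.
- The arm moves only by the tool step_arm, never from a script. Its argument "commands" is a list of rows, each an object with "travel": the shift along the tool's x, y, z in m, a list of three; "turn": the turn, a rotation vector about the tool's x, y, z in degrees, a list of three. A call has 1 to 5 rows; each row is the pose to reach, as a shift and turn from the pose commanded when the call began, along the tool's axes at that moment; what a row does not reach only later rows make up. A row lasts 1/10 s, in which the tool goes at most 50 mm and 8.59 degrees, less where a joint would pass 70% of its speed; a pose out of reach is approached as far as the arm can. A call with a gripper value outside its range is refused whole. "gripper" is the opening, from 0 (shut) to 1 (fully open), set as the call begins (left out, the last holds). The fingers move at their own pace and stop on an object; "force" is the grip in N (left out, the last holds). Time passes only in rows, so rows that repeat a pose let the fingers close. It gives the time, the measured TCP pose, the force, the opening and the grip force at its end, in the units of the state.
- ctrl.get_state(): the state, without advancing time (a new reading comes with each control period).
- ctrl.get_image(name): name is "scene" or "side" or "wrist"; returns the picture (420x560x3 uint8, red, green, blue); there is no depth.
- ctrl.camera_model(name): a dict with "fx", "fy", "cx", "cy" (pixels), "R" (3x3) and "t" (3): a world point X has camera coordinates R X + t; the wrist camera has in their place "T_tool_cam" (4x4, takes a point from camera to tool coordinates, whose origin is the TCP and whose axes are the flange's). Camera axes: x right, y down, z forward; pixel columns grow to the right and rows downward; lengths in m; the calibration is good to about 2 mm. The wrist camera is an equidistant fisheye: a pixel r from the principal point sees the ray r / f radians off the axis. A picture is of the moment at which its call begins: read the wrist's pose just before it. camera_model takes no time and is no camera call.
- ctrl.close_job(): hands the job in; it is judged then, once.
The state is a dict: "time": time; "joint_positions": joint angles; "qd": joint speeds; "joint_torque": joint torques, N m; "position": TCP position; "tool_rot": TCP orientation; "ft_force": force on the tool from outside, world axes, zero at the start; "torque": the same for the moment, N m; "grip_width": opening from 0.0 (shut) to 1.0 (fully open); "grip_force": force on a finger pad.
Only numpy, scipy, OpenCV 4.12 (cv2) and the standard library are available. Lean on these libraries where they do the work, as an engineer would, in place of code of your own. Each camera call takes 0.05 s, during which the arm holds its last target. There are 200 camera calls.

### The job

Park the burnishing wheel: first press the large stop button on the control box all the way down and let it come up again, then reach through the guard window and press the flat-ended brake lever fully down, and leave it down. Do it with the fingertips, never touch the guard, and leave the round-ended clutch lever, the small start button and the pots and tools lying about as they are; nothing is to be picked up.

Things in the scene. Friction and masses are not known exactly. Their poses are not given: they have to be found in the camera images.
- guard: Grey guard plate over two levers, 4 mm thick, 250 mm along y, x from -65 to +90 mm. Origin on the table under its middle; x away from robot, y left, z up. Plate middle 130 mm high, rising 0.17 rad towards +x (front edge 121, back 147 mm). It stands on four corner legs.
- window_left (a point): Middle of the left window (guard y = +60 mm) in the plate. Each window is 88 mm along the guard's y by 80 mm along x; a 32 mm bar parts them. One lever lies under each window; which is which varies.
- window_right (a point): Middle of the right window (guard y = -60 mm), same size.
- machine: Machine deck 30 mm high under the guard, same origin and axes as the guard. At its y = -320 mm is the wheel (radius 110 mm, top 86 mm high) with a fixed black vase on it, up to 290 mm high, 114 mm wide.
- brake_lever (a joint): Brake lever (steel, flat rectangular end 40 mm by 44 mm): angle in rad, 0 to 0.26; about 0 is up, 0.26 is fully down against its stop. It hinges about the guard's y axis, 90 mm behind its end (guard +x) and 122 mm above the table. Stiff hinge: takes about 6 N at the end to press, and it stays where it is left. Pressing the end down by about 23 mm takes it from up to its stop.
- brake_tip (a point): Middle of the upper face of the brake lever's flat end, under the middle of its window; 114 to 118 mm above the table at the start (about 12 mm under the plate's top), 95 mm when fully down. Its frame has x along the lever towards the hinge.
- clutch_tip (a point): Top of the 24 mm ball at the end of the clutch lever, which is under the other window; to be left alone. About 121 to 125 mm above the table; the lever is otherwise like the brake lever.
- control_box: Grey control box, 90 mm by 160 mm (x, y) and 70 mm high, origin at the middle of its underside; may be yawed. On its top, 40 mm either side of the middle along y, are the stop button and the start button; which is which varies.
- stop_button (a joint): Travel of the stop button in m: 0 is up, 0.007 is fully down; springs back, about 5 N when fully down.
- stop_button_top (a point): Middle of the top of the large stop button (42 mm in diameter, grey); pressed straight down.
- start_button (a joint): Travel of the small start button (20 mm in diameter) in m, 0 up; to be left alone.
- start_button_top (a point): Middle of the top of the small start button.
- bud_pot: Small black pot, 51 mm in diameter, 48 mm high, between guard and wheel; origin under its centre. Loose.
- small_jar: Small clay jar, 41 mm in diameter, 38 mm high, just left of the guard; origin under its centre. Loose.
- neck_vase: Black long-necked vase, 86 mm in diameter, 148 mm high, before the wheel; origin under its centre. Loose.
- bowl: Clay bowl, 100 mm in diameter, 40 mm high, on the robot's side of the guard. Loose.
- rib: Spatula, 180 mm long, lying on the table beyond the control box. Loose.
- sanding_block: Cork sanding block, 50 by 80 by 28 mm, near the robot on the left. Loose.
- brush: Brush, 200 mm long, lying on the table beyond the guard. Loose.

How it is judged:
By the outcome, as a careful person would: the job done as asked, in the order asked, and still so for the second after the job is handed in, with the robot touching nothing.
It also fails if it takes over 45 s, if anything falls off the work surface, if the arm or the gripper's body presses on something with over 40 N, if the wrist force passes 120 N, or if a joint passes its speed limit or range.

## Working session

There is one attempt and no reset: what is moved stays moved. The work goes in short steps, Python scripts to look and compute and a tool call to move; the robot and the scene stay as the last step left them, time stands still between calls to the robot, and variables do not carry over. Pictures are saved under pics/ and viewed, at most 10 in all, crops included, and the job is handed in when it is done.

Besides the shell and the picture viewer there is one more tool, called in YAML: its name, and indented under it one key for each argument. step_arm: Moves the arm, as the interface text tells. Its arguments: {"type":"object","properties":{"commands":{"type":"array"},"gripper":{"type":"number"},"force":{"type":"number"}},"required":["commands"]}

```bash
mkdir -p pics; python3 - <<'E'
from bench import ctrl
import cv2,numpy as np
s=ctrl.get_state();print(s['time'],s['position'],s['tool_rot'])
for n in("scene","side","wrist"):
    im=ctrl.get_image(n);cv2.imwrite(f"pics/{n}0.png",im[:,:,::-1]);print(n,ctrl.camera_model(n))
E
```

```text
0.0 [ 0.25096982 -0.59903662  0.2354914 ] [-3.07818199e+00 -6.18898097e-01  6.70114812e-04]
scene {'fx': 442.2256127030241, 'fy': 442.2256127030241, 'cx': 282.0739294426668, 'cy': 205.81112728251688, 'R': array([[ 0.24541667,  0.96938256,  0.00825284],
       [ 0.8258943 , -0.20461716, -0.52538597],
       [-0.50761132,  0.13575445, -0.850824  ]]), 't': array([-0.11934898, -0.41365826,  1.49184335])}
side {'fx': 435.9468990848736, 'fy': 435.9468990848736, 'cx': 281.6517718936611, 'cy': 201.28296651771217, 'R': array([[-0.93631159, -0.35090096, -0.01375242],
       [-0.17599574,  0.50277904, -0.84630889],
       [ 0.30388503, -0.78998845, -0.53251491]]), 't': array([0.53213459, 0.21377869, 0.97016571])}
wrist {'fx': 325.19226210127806, 'fy': 325.19226210127806, 'cx': 275.45598070520197, 'cy': 209.47977066721452, 'T_tool_cam': array([[ 6.58594319e-04, -9.61213336e-01, -2.75805166e-01,
         7.47630619e-02],
       [ 9.99999664e-01,  4.98250373e-04,  6.51435203e-04,
         3.05579280e-04],
       [-4.88748178e-04, -2.75805503e-01,  9.61213340e-01,
        -1.47586211e-01],
       [ 0.00000000e+00,  0.00000000e+00,  0.00000000e+00,
         1.00000000e+00]])}
```

View pics/scene0.png

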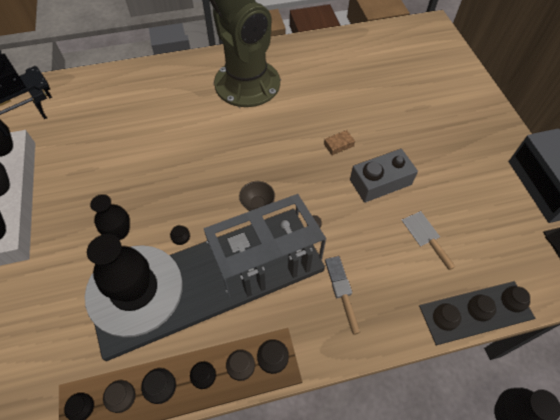

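View pics/side0.png

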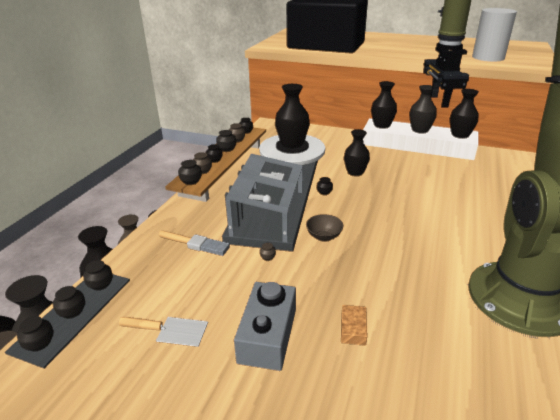

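The scene view shows the large stop button at (373,171), the start button at (399,159), the flat brake end at (239,242) and the clutch ball at (286,226). The side view shows the stop button at (271,292) and the brake end near (271,176). I'll zoom in on these.

```bash
python3 - <<'E'
import cv2,numpy as np
a=cv2.imread("pics/scene0.png");b=cv2.imread("pics/side0.png")
def c(im,x,y,w,h,k):return cv2.convertScaleAbs(cv2.resize(im[y:y+h,x:x+w],None,fx=k,fy=k,interpolation=cv2.INTER_CUBIC),alpha=1.6,beta=15)
# each 400x300
o=np.vstack([np.hstack([c(a,200,190,133,100,3),c(b,220,145,100,75,4)[:300,:400]]),np.hstack([c(a,340,140,100,75,4),c(b,220,270,133,100,3)])]) if 0 else None
t=[cv2.resize(x,(400,300)) for x in(c(a,200,190,133,100,3),c(b,220,145,133,100,3),c(a,340,140,80,60,5),c(b,230,275,80,60,5))]
cv2.imwrite("pics/crop1.png",np.vstack([np.hstack(t[:2]),np.hstack(t[2:])]))
E
```

```text
(no output)
```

View pics/crop1.png

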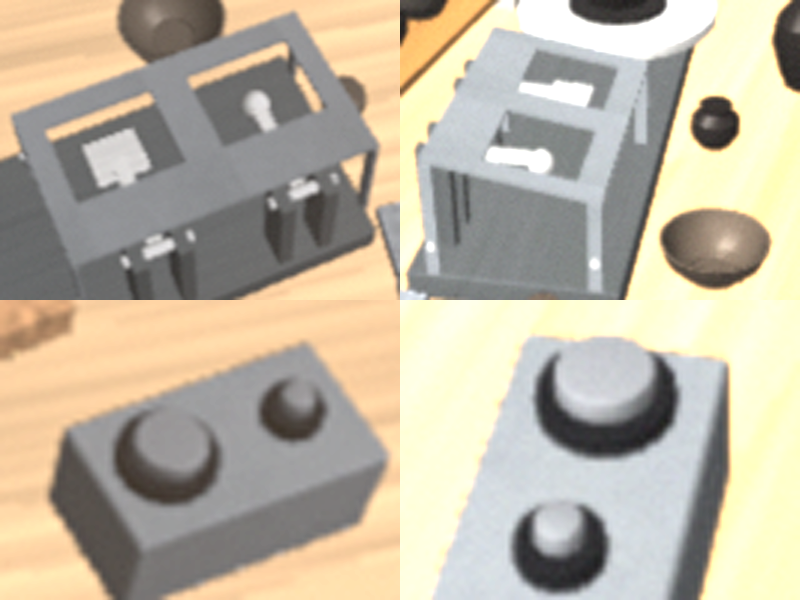

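The crops give these full-frame positions:

| Point | Scene | Side |
|---|---|---|
| Stop button top | (375,168) | (270.8,288.6) |
| Brake end | (239.3,242.3) | not read |
| Plate corners FR | (204,229) | (302.7,164.3) |
| Plate corners FL | (298.3,194) | (286.7,208.3) |
| Plate corners BL | (326,239.3) | (228.3,197.7) |
| Plate corners BR | (226.7,277.3) | (250,154.3) |

```bash
cat > h.py <<'E'
from bench import ctrl
import cv2,numpy as np
from scipy.spatial.transform import Rotation as Ro
def ray(n,p):
    m=ctrl.camera_model(n);d=m['R'].T@[(p[0]-m['cx'])/m['fx'],(p[1]-m['cy'])/m['fy'],1]
    return -m['R'].T@m['t'],d/np.linalg.norm(d)
def onz(n,p,z):
    o,d=ray(n,p);return o+d*(z-o[2])/d[2]
def tri(p,q):
    (o1,d1),(o2,d2)=ray('scene',p),ray('side',q)
    A=[np.eye(3)-np.outer(d,d) for d in(d1,d2)]
    x=np.linalg.solve(A[0]+A[1],A[0]@o1+A[1]@o2);return x,np.linalg.norm(A[0]@(x-o1))+np.linalg.norm(A[1]@(x-o2))
def wray(s,p):
    m=ctrl.camera_model('wrist');u=np.array([p[0]-m['cx'],p[1]-m['cy']]);r=np.hypot(*u);th=r/m['fx']
    d=np.r_[np.sin(th)*u/max(r,1e-9),np.cos(th)];T=m['T_tool_cam'];R=Ro.from_rotvec(s['tool_rot']).as_matrix()
    return np.array(s['position'])+R@T[:3,3],R@T[:3,:3]@d
def wonz(s,p,z):
    o,d=wray(s,p);return o+d*(z-o[2])/d[2]
def wproj(s,X):
    m=ctrl.camera_model('wrist');T=m['T_tool_cam'];R=Ro.from_rotvec(s['tool_rot']).as_matrix()
    c=T[:3,:3].T@(R.T@(np.array(X)-s['position'])-T[:3,3]);th=np.arctan2(np.hypot(c[0],c[1]),c[2]);u=c[:2]/np.hypot(c[0],c[1])
    return np.array([m['cx'],m['cy']])+m['fx']*th*u
E
python3 - <<'E'
from h import *
np.set_printoptions(precision=4,suppress=True)
print('stop',tri((375,168),(270.8,288.6)),'start',tri((340+297/5,140+96/5),(230+161/5,275+223/5)))
for z in(.085,.09,.1):print(onz('scene',(375,168),z))
c=[tri(*p)[0] for p in [((204,229),(302.7,164.3)),((298.3,194),(286.7,208.3)),((326,239.3),(228.3,197.7)),((226.7,277.3),(250,154.3))]]
print(np.array(c),np.mean(c,0))
y=c[1]-c[0]+c[2]-c[3];print('yaw',np.arctan2(-y[0],y[1]))
print('brake',onz('scene',(239.3,242.3),.116))
s=ctrl.get_state();R=Ro.from_rotvec(s['tool_rot']).as_matrix();print(R)
E
```

```text
stop (array([0.4972, 0.2537, 0.0927]), np.float64(0.004421630958164716)) start (array([0.4831, 0.3313, 0.0891]), np.float64(0.0035709246862412254))
[0.4943 0.2582 0.085 ]
[0.4976 0.256  0.09  ]
[0.5041 0.2515 0.1   ]
[[ 0.588  -0.222   0.1226]
 [ 0.5492  0.0219  0.1293]
 [ 0.6937  0.0467  0.1442]
 [ 0.7362 -0.19    0.1474]] [ 0.6418 -0.0858  0.1359]
yaw 0.16753257930980406
brake [ 0.6433 -0.1452  0.116 ]
[[ 0.9223  0.3865 -0.0006]
 [ 0.3865 -0.9223  0.0013]
 [-0.0001 -0.0014 -1.    ]]
```

step_arm:
  commands:
    - {"travel": [0.03,-0.025,0],"turn": [0,0,3]}
    - {"travel": [0.066,-0.058,0],"turn": [0,0,6]}
    - {"travel": [0.102,-0.09,0],"turn": [0,0,9]}
    - {"travel": [0.138,-0.122,0],"turn": [0,0,12]}
    - {"travel": [0.174,-0.154,0],"turn": [0,0,13]}
  gripper: 0

```text
time: 0.65
position: [0.3526, -0.3883, 0.2363]
tool_rot: [3.13, 0.264, -0.0]
ft_force: [2.3, 0.2, 0.2]
grip_width: 0.634
grip_force: 0.0
```

step_arm:
  commands:
    - {"travel": [0.024,-0.04,0]}
    - {"travel": [0.049,-0.08,0]}
    - {"travel": [0.074,-0.12,0]}
    - {"travel": [0.098,-0.16,0]}
    - {"travel": [0.123,-0.2,0]}

```text
$.commands[0]: bad value
```

step_arm:
  commands:
    - {"travel": [0.017,-0.043,0]}
    - {"travel": [0.034,-0.086,0]}
    - {"travel": [0.051,-0.129,0]}
    - {"travel": [0.068,-0.172,0]}
    - {"travel": [0.085,-0.215,0]}

```text
$.commands[0]: bad value
```

step_arm:
  commands:
    - {"travel": [0.0,-0.03,0]}
    - {"travel": [0.0,-0.06,0]}
    - {"travel": [0.0,-0.09,0]}
    - {"travel": [0.0,-0.11,0]}
    - {"travel": [0.0,-0.11,0]}

```text
$.commands[0]: bad value
```

Each row needs a turn, so I'll add it.

step_arm:
  commands:
    - {"travel": [0.024,-0.04,0],"turn": [0,0,0]}
    - {"travel": [0.049,-0.08,0],"turn": [0,0,0]}
    - {"travel": [0.074,-0.12,0],"turn": [0,0,0]}
    - {"travel": [0.098,-0.16,0],"turn": [0,0,0]}
    - {"travel": [0.123,-0.2,0],"turn": [0,0,0]}

```text
time: 1.15
position: [0.4397, -0.1705, 0.2365]
tool_rot: [3.13, 0.266, -0.0]
ft_force: [0.4, -1.3, 0.1]
grip_width: 0.175
grip_force: 0.0
```

step_arm:
  commands:
    - {"travel": [0.017,-0.043,0],"turn": [0,0,0]}
    - {"travel": [0.034,-0.086,0],"turn": [0,0,0]}
    - {"travel": [0.051,-0.129,0],"turn": [0,0,0]}
    - {"travel": [0.068,-0.172,0],"turn": [0,0,0]}
    - {"travel": [0.085,-0.215,0],"turn": [0,0,0]}

```text
time: 1.65
position: [0.4869, 0.0557, 0.2366]
tool_rot: [3.13, 0.266, 0.001]
ft_force: [1.1, -1.4, 0.5]
grip_width: 0.006
grip_force: 0.0
```

step_arm:
  commands:
    - {"travel": [0.0,-0.03,0],"turn": [0,0,0]}
    - {"travel": [0.0,-0.06,0],"turn": [0,0,0]}
    - {"travel": [0.0,-0.09,0],"turn": [0,0,0]}
    - {"travel": [0.0,-0.11,0],"turn": [0,0,0]}
    - {"travel": [0.0,-0.11,0],"turn": [0,0,0]}

```text
time: 2.15
position: [0.4672, 0.1658, 0.2366]
tool_rot: [-3.128, -0.276, 0.0]
ft_force: [-0.0, 0.2, 0.6]
grip_width: 0.006
grip_force: 0.0
```

```bash
python3 - <<'E'
from h import *
s=ctrl.get_state();im=ctrl.get_image('wrist');cv2.imwrite("pics/w1.png",im[:,:,::-1])
import json;json.dump({k:list(map(float,s[k])) for k in('position','tool_rot')},open('w1.json','w'))
print(wproj(s,[.4985,.2545,.092]),s['position'],s['tool_rot'])
E
```

```text
[186.11525685 151.66167153] [0.46716044 0.16584615 0.23655447] [-3.12834188e+00 -2.75822168e-01  2.89927150e-04]
```

View pics/w1.png

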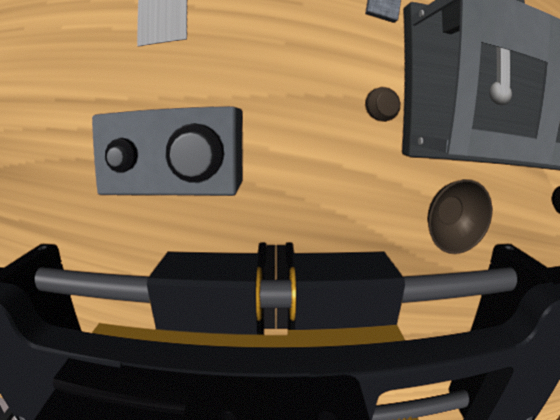

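The wrist view shows the top of the stop button centred at about (196,151), the start button at (121,155), and closed fingers at (276,290).

```bash
python3 - <<'E'
from h import *
s=ctrl.get_state()
for z in(.088,.092,.096):
    b=wonz(s,(196,151.5),z);R=Ro.from_rotvec(s['tool_rot']).as_matrix();print(b,R.T@(b-s['position']))
(o2,d2)=wray(s,(196,151.5))
d2/=np.linalg.norm(d2)
for n,p in(('scene',(375,168)),('side',(270.8,288.6))):
    o,d=ray(n,p);A=[np.eye(3)-np.outer(v,v) for v in(d,d2)];print(n,np.linalg.solve(A[0]+A[1],A[0]@o+A[1]@o2))
E
```

```text
[0.50042752 0.24324667 0.088     ] [ 0.04588179 -0.07307691  0.14837465]
[0.50098556 0.24233512 0.092     ] [ 0.04627341 -0.07208182  0.14437481]
[0.50154361 0.24142357 0.096     ] [ 0.04666503 -0.07108673  0.14037496]
scene [0.50443994 0.24497809 0.10281926]
side [0.49957501 0.24393979 0.08429099]
```

step_arm:
  commands:
    - {"travel": [-0.005,-0.03,0.02],"turn": [0,0,0]}
    - {"travel": [-0.01,-0.06,0.04],"turn": [0,0,0]}
    - {"travel": [-0.013,-0.08,0.06],"turn": [0,0,0]}
    - {"travel": [-0.013,-0.08,0.08],"turn": [0,0,0]}
    - {"travel": [-0.013,-0.08,0.08],"turn": [0,0,0]}

```text
time: 2.7
position: [0.4406, 0.2368, 0.1539]
tool_rot: [3.128, 0.265, -0.008]
ft_force: [0.2, -0.1, 0.2]
grip_width: 0.004
grip_force: 0.0
```

```bash
python3 - <<'E'
from h import *
s=ctrl.get_state();im=ctrl.get_image('wrist');cv2.imwrite("pics/w2.png",im[:,:,::-1])
R=Ro.from_rotvec(s['tool_rot']).as_matrix()
print(s['position'],wproj(s,s['position']+R@[0,0,.014]),[wproj(s,p) for p in([.501,.2425,.092],[.4985,.2545,.092])])
E
```

```text
[0.44064528 0.23683307 0.15387361] [274.27665447 259.72966326] [array([281.49823446, 140.51843234]), array([262.36062799, 141.22145422])]
```

View pics/w2.png

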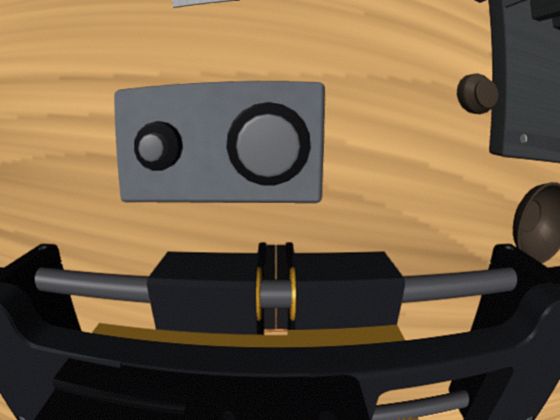

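The wrist view now shows the centre of the stop top at (269,143), almost straight ahead of the closed fingers at x≈276.

```bash
python3 - <<'E'
from h import *
s=ctrl.get_state();R=Ro.from_rotvec(s['tool_rot']).as_matrix()
print(s['position'],s['tool_rot'],s['qd'].round(3) if hasattr(s['qd'],'round') else s['qd'])
for z in(.088,.095):
    b=wonz(s,(269,143),z);print(b,R.T@(b-s['position']))
E
```

```text
[0.44177779 0.23703392 0.15539205] [ 3.12909049  0.26384753 -0.00458913] [ 0.01  -0.022 -0.001 -0.038 -0.009  0.004 -0.002]
[0.49889795 0.25033975 0.088     ] [ 0.05874562 -0.00363012  0.06721027]
[0.49945833 0.2503046  0.095     ] [ 0.059271   -0.00349362  0.0602088 ]
```

step_arm:
  commands:
    - {"travel": [0.03,-0.002,0],"turn": [0,0,0]}
    - {"travel": [0.059,-0.004,0],"turn": [0,0,0]}
    - {"travel": [0.059,-0.004,0.015],"turn": [0,0,0]}
    - {"travel": [0.059,-0.004,0.03],"turn": [0,0,0]}
    - {"travel": [0.059,-0.004,0.035],"turn": [0,0,0]}

```text
time: 3.25
position: [0.4981, 0.2513, 0.1196]
tool_rot: [3.129, 0.265, -0.005]
ft_force: [-0.6, 0.8, 0.3]
grip_width: 0.009
grip_force: 0.0
```

step_arm:
  commands:
    - {"travel": [0,0,0.004],"turn": [0,0,0]}
    - {"travel": [0,0,0.008],"turn": [0,0,0]}
    - {"travel": [0,0,0.012],"turn": [0,0,0]}
    - {"travel": [0,0,0.014],"turn": [0,0,0]}
    - {"travel": [0,0,0.014],"turn": [0,0,0]}

```text
time: 3.75
position: [0.4994, 0.2529, 0.1076]
tool_rot: [3.13, 0.267, -0.0]
ft_force: [0.1, -0.6, 0.6]
grip_width: 0.005
grip_force: 0.0
```

step_arm:
  commands:
    - {"travel": [0,0,0.002],"turn": [0,0,0]}
    - {"travel": [0,0,0.004],"turn": [0,0,0]}
    - {"travel": [0,0,0.005],"turn": [0,0,0]}
    - {"travel": [0,0,0.005],"turn": [0,0,0]}

```text
time: 4.15
position: [0.4997, 0.253, 0.1027]
tool_rot: [-3.13, -0.267, -0.001]
ft_force: [-0.1, -0.7, 4.1]
grip_width: 0.004
grip_force: 1.8
```

step_arm:
  commands:
    - {"travel": [0,0,0.002],"turn": [0,0,0]}
    - {"travel": [0,0,0.003],"turn": [0,0,0]}
    - {"travel": [0,0,0.003],"turn": [0,0,0]}

```text
time: 4.45
position: [0.4997, 0.2531, 0.1004]
tool_rot: [3.13, 0.267, 0.001]
ft_force: [-1.8, -1.6, 8.9]
grip_width: 0.009
grip_force: 4.6
```

step_arm:
  commands:
    - {"travel": [0,0,0.002],"turn": [0,0,0]}
    - {"travel": [0,0,0.003],"turn": [0,0,0]}
    - {"travel": [0,0,0.003],"turn": [0,0,0]}
    - {"travel": [0,0,0.003],"turn": [0,0,0]}

```text
time: 4.85
position: [0.4998, 0.2532, 0.1001]
tool_rot: [3.128, 0.266, 0.002]
ft_force: [-8.8, -5.3, 26.7]
grip_width: 0.008
grip_force: 13.3
```

The reading is 27 N with only 0.3 mm of motion, so the button is fully down. I'll raise the arm and go over to the brake window.

step_arm:
  commands:
    - {"travel": [0,0,-0.015],"turn": [0,0,0]}
    - {"travel": [0,0,-0.05],"turn": [0,0,0]}
    - {"travel": [0,0,-0.09],"turn": [0,0,0]}
    - {"travel": [0,0,-0.13],"turn": [0,0,0]}
    - {"travel": [0,0.03,-0.135],"turn": [0,0,0]}

```text
time: 5.35
position: [0.5052, 0.2294, 0.2367]
tool_rot: [-3.124, -0.278, -0.013]
ft_force: [0.4, 0.8, -0.1]
grip_width: 0.005
grip_force: 0.0
```

step_arm:
  commands:
    - {"travel": [0,0.045,0],"turn": [0,0,0]}
    - {"travel": [0,0.09,0],"turn": [0,0,0]}
    - {"travel": [0,0.135,0],"turn": [0,0,0]}
    - {"travel": [0,0.18,0],"turn": [0,0,0]}
    - {"travel": [0,0.225,0],"turn": [0,0,0]}

```text
time: 5.85
position: [0.5426, -0.0004, 0.2312]
tool_rot: [3.13, 0.266, 0.0]
ft_force: [0.8, 0.4, 0.3]
grip_width: 0.004
grip_force: 0.0
```

step_arm:
  commands:
    - {"travel": [0,0.045,0],"turn": [0,0,0]}
    - {"travel": [0,0.09,0],"turn": [0,0,0]}
    - {"travel": [0,0.13,0],"turn": [0,0,0]}
    - {"travel": [0.005,0.16,0],"turn": [0,0,0]}
    - {"travel": [0.005,0.16,0],"turn": [0,0,0]}

```text
time: 6.35
position: [0.5744, -0.1618, 0.2301]
tool_rot: [3.13, 0.253, -0.002]
ft_force: [0.1, -0.4, 0.5]
grip_width: 0.006
grip_force: 0.0
```

step_arm:
  commands:
    - {"travel": [0,0,0],"turn": [0,0,0]}
    - {"travel": [0,0,0],"turn": [0,0,0]}

```text
time: 6.55
position: [0.5746, -0.1535, 0.2313]
tool_rot: [-3.129, -0.27, 0.0]
ft_force: [-0.3, 1.1, 0.5]
grip_width: 0.004
grip_force: 0.0
```

```bash
python3 - <<'E'
from h import *
s=ctrl.get_state();im=ctrl.get_image('wrist');cv2.imwrite("pics/w3.png",im[:,:,::-1])
R=Ro.from_rotvec(s['tool_rot']).as_matrix()
print(s['position'],s['tool_rot'],wproj(s,[.6433,-.1452,.116]))
g=cv2.cvtColor(im,cv2.COLOR_RGB2HSV);m=((g[...,1]<25)&(g[...,2]>110)).astype('uint8');n,l,st,c=cv2.connectedComponentsWithStats(m)
for i in range(1,n):
    if st[i,4]>150:print(st[i],c[i].round(1))
E
```

```text
[ 0.57458973 -0.15346698  0.23126391] [-3.12900872e+00 -2.69786154e-01  2.81566226e-04] [279.3480991  125.74165143]
[100   0  29  20 348] [113.8   6.1]
[   61    14   313   197 39084] [225.8 102.9]
[  431    48   129   191 12876] [484.8 138.6]
[ 35 275 113  19 790] [ 91.6 284.3]
[404 279  95  14 408] [444.1 286.3]
[260 290  31   9 214] [275.3 294. ]
[373 402  80  18 279] [406.8 411.6]
```

View pics/w3.png

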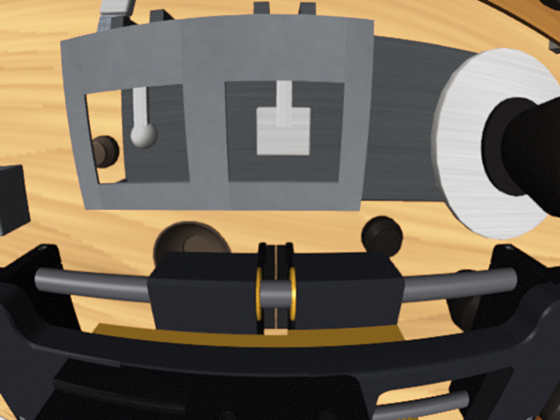

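The brake end is centred at (283,131), and its window has corners (225,81), (344,83), (342,182) and (229,181).

```bash
python3 - <<'E'
from h import *
import numpy as np
s=ctrl.get_state();R=Ro.from_rotvec(s['tool_rot']).as_matrix()
print(s['position'])
for p,z in(((283,131),.116),((257,108),.116),((309,154),.116),((225,81),.138),((344,83),.138),((342,182),.125),((229,181),.125)):
    b=wonz(s,p,z);print(b.round(4),(R.T@(b-s['position'])).round(4))
E
```

```text
[ 0.57459403 -0.15329077  0.2314644 ]
[ 0.6396 -0.1487  0.116 ] [0.0649 0.0067 0.1155]
[ 0.6545 -0.125   0.116 ] [ 0.0835 -0.0141  0.1155]
[ 0.625  -0.1727  0.116 ] [0.0463 0.0279 0.1154]
[ 0.6704 -0.0996  0.138 ] [ 0.1036 -0.0364  0.0935]
[ 0.6846 -0.186   0.138 ] [0.1028 0.0511 0.0934]
[ 0.6086 -0.2024  0.125 ] [0.0251 0.0543 0.1064]
[ 0.5936 -0.1128  0.125 ] [ 0.0257 -0.0365  0.1065]
```

step_arm:
  commands:
    - {"travel": [0.033,0.004,0],"turn": [0,0,0]}
    - {"travel": [0.065,0.007,0],"turn": [0,0,0]}
    - {"travel": [0.065,0.007,0],"turn": [0,0,0]}
    - {"travel": [0.065,0.007,0.03],"turn": [0,0,0]}
    - {"travel": [0.065,0.007,0.06],"turn": [0,0,0]}

```text
time: 7.1
position: [0.6403, -0.1497, 0.1721]
tool_rot: [3.129, 0.27, 0.003]
ft_force: [-0.3, 0.3, 0.3]
grip_width: 0.007
grip_force: 0.0
```

step_arm:
  commands:
    - {"travel": [0,0,0],"turn": [0,0,0]}
    - {"travel": [0,0,0.012],"turn": [0,0,0]}
    - {"travel": [0,0,0.024],"turn": [0,0,0]}
    - {"travel": [0,0,0.03],"turn": [0,0,0]}
    - {"travel": [0,0,0.036],"turn": [0,0,0]}

```text
time: 7.6
position: [0.64, -0.1512, 0.1356]
tool_rot: [3.13, 0.266, 0.001]
ft_force: [-0.8, 0.2, 0.1]
grip_width: 0.005
grip_force: 0.0
```

Fingertips are at 0.122 with no contact yet. Now I'll press.

step_arm:
  commands:
    - {"travel": [0,0,0.005],"turn": [0,0,0]}
    - {"travel": [0,0,0.01],"turn": [0,0,0]}
    - {"travel": [0,0,0.014],"turn": [0,0,0]}
    - {"travel": [0,0,0.018],"turn": [0,0,0]}
    - {"travel": [0,0,0.021],"turn": [0,0,0]}

```text
time: 8.1
position: [0.6421, -0.1509, 0.1164]
tool_rot: [3.129, 0.267, 0.008]
ft_force: [1.7, 0.5, 6.4]
grip_width: 0.005
grip_force: 2.7
```

step_arm:
  commands:
    - {"travel": [0,0,0.003],"turn": [0,0,0]}
    - {"travel": [0,0,0.005],"turn": [0,0,0]}
    - {"travel": [0,0,0.006],"turn": [0,0,0]}
    - {"travel": [0,0,0.006],"turn": [0,0,0]}

```text
time: 8.5
position: [0.643, -0.1507, 0.1133]
tool_rot: [3.128, 0.267, 0.011]
ft_force: [-2.6, 0.9, 15.9]
grip_width: 0.005
grip_force: 7.9
```

step_arm:
  commands:
    - {"travel": [0,0,0.003],"turn": [0,0,0]}
    - {"travel": [0,0,0.004],"turn": [0,0,0]}
    - {"travel": [0,0,0.004],"turn": [0,0,0]}
    - {"travel": [0,0,0.004],"turn": [0,0,0]}

```text
time: 8.9
position: [0.6432, -0.1507, 0.1127]
tool_rot: [3.127, 0.267, 0.012]
ft_force: [-8.8, 1.7, 31.0]
grip_width: 0.004
grip_force: 16.1
```

The reading is 31 N with no further travel, so the lever is against its stop. I'll withdraw straight up.

step_arm:
  commands:
    - {"travel": [0,0,-0.008],"turn": [0,0,0]}
    - {"travel": [0,0,-0.02],"turn": [0,0,0]}
    - {"travel": [0,0,-0.04],"turn": [0,0,0]}
    - {"travel": [0,0,-0.075],"turn": [0,0,0]}
    - {"travel": [0,0,-0.115],"turn": [0,0,0]}

```text
time: 9.4
position: [0.6388, -0.1512, 0.219]
tool_rot: [-3.129, -0.266, 0.005]
ft_force: [0.8, -1.0, 0.4]
grip_width: 0.012
grip_force: 0.0
```

step_arm:
  commands:
    - {"travel": [-0.03,0,0],"turn": [0,0,0]}
    - {"travel": [-0.065,0,0],"turn": [0,0,0]}
    - {"travel": [-0.065,0,0],"turn": [0,0,0]}
    - {"travel": [-0.065,0,0],"turn": [0,0,0]}

```text
time: 9.8
position: [0.5755, -0.1627, 0.2197]
tool_rot: [3.13, 0.265, 0.0]
ft_force: [0.4, 0.1, -0.6]
grip_width: 0.006
grip_force: 0.0
```

```bash
python3 - <<'E'
from h import *
s=ctrl.get_state();w=ctrl.get_image('wrist')[:,:,::-1];a=ctrl.get_image('scene')[:,:,::-1]
print(s['position'],s['ft_force'],wproj(s,[.6396,-.1487,.116]),wproj(s,[.636,-.1495,.095]))
f=lambda im:cv2.resize(im,(400,300))
cv2.imwrite("pics/fin.png",np.vstack([f(w[60:210,180:380]),f(a[130:280,200:420])]))
E
```

```text
[ 0.57549228 -0.16274153  0.21966599] [ 0.35848563  0.10164265 -0.63988204] [270.5190429  130.69572449] [271.09865698 134.16067875]
```

View pics/fin.png

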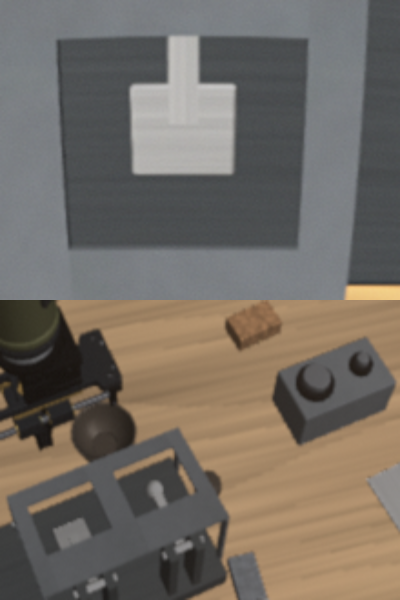

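The flat end now sits lower under its window (wrist crop, about (183,130)). The clutch lever, the stop button (up again) and the loose items look unchanged.

```bash
python3 -c "
from bench import ctrl
print(ctrl.close_job())"
```

```text
the job is handed in; nothing more can be done
None
```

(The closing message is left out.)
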